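# Unstack the lesson's oddments onto their shadow boards

### The job

Clear up after the lesson: take the stack apart from the top down (brass weight, bar magnet, matchbox, tape roll), setting each thing on the wooden board that shows its black outline, centred and lined up on that outline and lying as it lay in the stack, before you take the next. Nothing from the stack may be dropped or laid on the bare bench on the way; leave the tea light and the glass beaker where they stand.

Things in the scene. Friction and masses are not known exactly. Their poses are not given: they have to be found in the camera images.
- weight_c (a point): 100 g brass weight, top of the stack: a body 28 mm across and 23 mm high with a neck and a 15 mm wide knob above it, 34 mm high in all. The point is on its axis, half-way up (17 mm above its underside); z up.
- magnet_c (a point): bar magnet, half red, half green, lying flat under the weight: 16 (x) x 80 (y) x 10 (z) mm. The point is its centre, 5 mm above its underside; y runs along its length.
- matchbox_c (a point): closed brown matchbox, lying flat under the magnet: 36 (x) x 53 (y) x 15 (z) mm; its tray does not slide. The point is its centre, 7.5 mm above its underside; y runs along its length.
- tape_c (a point): roll of tape lying flat on the bench, bottom of the stack: a tan ring, 66 mm outside, wall about 7 mm (bore about 52 mm), 19 mm high. The point is on its axis, half-way up (9.5 mm above its underside); z up.
- place_weight (a point): fixed birch shadow board, a 100 x 100 mm plate 8 mm thick with a brass screw near each corner; on it, in black, a small disc 31 mm across, the outline of the weight. The point is the centre of that outline on the board's top face, 8 mm above the bench; z up.
- place_magnet (a point): fixed birch shadow board, a 100 x 100 mm plate 8 mm thick with a brass screw near each corner; on it, in black, a long narrow bar 18 (x) x 82 (y) mm, the outline of the magnet. The point is the centre of that outline on the board's top face, 8 mm above the bench; z up. y runs along the bar.
- place_matchbox (a point): fixed birch shadow board, a 100 x 100 mm plate 8 mm thick with a brass screw near each corner; on it, in black, a rectangle 38 (x) x 55 (y) mm, the outline of the matchbox. The point is the centre of that outline on the board's top face, 8 mm above the bench; z up. y runs along the rectangle's length.
- place_tape (a point): fixed birch shadow board, a 100 x 100 mm plate 8 mm thick with a brass screw near each corner; on it, in black, a ring 68 mm outside, 50 mm inside, the outline of the tape roll. The point is the centre of that outline on the board's top face, 8 mm above the bench; z up.
- candle_c (a point): loose tea light in a silver cup, 39 mm across, 19 mm high, standing on the bench; a bystander, leave it alone. The point is its centre.
- beaker_c (a point): loose empty glass beaker, 53 mm across, 70 mm high, standing on the bench; a bystander, leave it alone. The point is on its axis, half-way up.
Things that resemble listed ones, but are neither listed nor needed, are in the scene too. Leave any blue or orange look-alike of the part that bears place_tape alone.

How it is judged (in metres and radians):
On the way, in this order (a step that is already met when the one before it is completed fails the run):
1. the brass weight is set down on its own outline and released (horizontal distance between weight_c and place_weight below 0.012 m and z of weight_c in the frame of place_weight between 0.014 and 0.02 m and angle between weight_c's own z axis and vertical below 0.12 rad and contact force between weight and the fingers below 0.05 N and linear speed of weight below 0.02 m/s), for 0.2 s.
2. the bar magnet is set down on its own outline and released (horizontal distance between magnet_c and place_magnet below 0.012 m and z of magnet_c in the frame of place_magnet between 0.002 and 0.008 m and angle between magnet_c's own z axis and vertical below 0.12 rad and angle between the y axis of magnet_c and the y axis of place_magnet, either way round below 0.2 rad and contact force between magnet and the fingers below 0.05 N and linear speed of magnet below 0.02 m/s), for 0.2 s.
3. the matchbox is set down on its own outline and released (horizontal distance between matchbox_c and place_matchbox below 0.012 m and z of matchbox_c in the frame of place_matchbox between 0.0045 and 0.0105 m and angle between matchbox_c's own z axis and vertical below 0.12 rad and angle between the y axis of matchbox_c and the y axis of place_matchbox, either way round below 0.2 rad and contact force between matchbox and the fingers below 0.05 N and linear speed of matchbox below 0.02 m/s), for 0.2 s.
4. the tape roll is set down on its own outline and released (horizontal distance between tape_c and place_tape below 0.012 m and z of tape_c in the frame of place_tape between 0.0065 and 0.0125 m and angle between tape_c's own z axis and vertical below 0.12 rad and contact force between tape and the fingers below 0.05 N and linear speed of tape below 0.02 m/s), for 0.2 s.
At the end, for the whole second after the job is handed in: Weight, magnet, matchbox and tape roll all lie on their own boards, released and at rest: centre within 12 mm of the outline's centre, flat on the board (height within 3 mm, tilt under 0.12 rad), magnet and matchbox within 0.2 rad of their outline's direction (either way round) (all of step 1 and all of step 2 and all of step 3 and all of step 4); the robot touches nothing.
It fails at once if the weight lies on the bare bench (height (world z) of weight_c below 0.0195 m).
It fails at once if the magnet lies on the bare bench (height (world z) of magnet_c below 0.0085 m).
It fails at once if the matchbox lies on the bare bench (height (world z) of matchbox_c below 0.011 m).
It fails at once if the tea light is shifted by more than 15 mm (distance of candle_c from where it was at the start of the episode above 0.015 m).
It fails at once if the beaker is shifted by more than 15 mm (distance of beaker_c from where it was at the start of the episode above 0.015 m).
It also fails if it takes over 109 s, if anything falls off the work surface, if the arm or the gripper's body presses on something with over 40 N, if the wrist force passes 120 N, or if a joint passes its speed limit or range.

### The arm

A 6-joint arm with a two-finger parallel gripper is mounted at the origin on a cart in front of the work surface, level with it; the furniture and walls round the work are solid. World frame = base frame: x ahead of the robot, y to its left, z up, the work surface at z = 0. Lengths are in mm, angles in rad, forces in N, time in s.
With the tool pointing down it reaches from about 350 to 875 mm from the base axis. Payload 4.2 kg.
Tool frame: the origin (TCP) lies on the mounting face of the last link; the fingertips stand 173 mm ahead of it and the grasp point (between the pads) lies grip_point_offset ahead of it (grip_point_offset is the distance from the TCP to the grasp point, in mm); z points along the fingers, y is the line along which they close (so a half turn about z gives the same grasp; the last joint's range is limited). The gripper opens to 85 mm and grips with 20 to 120 N. Pads are 22 mm wide; open, the fingers measure 114 mm over their backs; the gripper's body (76 mm by 85 mm) begins 54 mm behind the grasp point. The pads swing forward as they close: fully open they stand 13 mm farther back than shut.
Start: joints at [1.529, 0.385, 0.008, 0, -1.194, -0.259], TCP at [185.145, 596.926, 404.712] pointing down, gripper open.
Joint ranges: [-3.14, 3.14], [-1.21, 2.06], [-1.07, 1.41], [-3.16, 2.05], [-2.99, -0.16], [-3.1, 3.1]. Speed limits (rad/s): [2.79, 2.79, 3.14, 3.14, 3.14, 3.14].

### API

Orientations are given as a unit quaternion [x, y, z, w].
In Python, from bench import read_state, get_image, job_done, recognise, place_of, grip_point_offset gives the robot as it stands. The module is installed in compiled form; this text tells all that it offers.
- The arm moves only by the tool carry_out, never from a script. Its arguments are lists of equal length, an entry for each row: "slide": the shift along the tool's x, y, z in m, a list of three; "roll": the turn about the tool's z in degrees; "claw": the finger opening in m, from 0 to 0.0854. A call has 1 to 8 rows; each row is the pose to reach, as a shift and turn from the pose commanded when the call began, along the tool's axes at that moment; what a row does not reach only later rows make up. A row lasts 1/8 s, in which the tool goes at most 62.5 mm and 10.7 degrees, less where a joint would pass 70% of its speed; a pose out of reach is approached as far as the arm can. A call with a gripper value outside its range is refused whole. The fingers move at their own pace and stop on an object; the grip force is fixed at half the most. Time passes only in rows, so rows that repeat a pose let the fingers close. It gives the time, the measured TCP pose, the force, the opening and the grip force at its end, in the units of the state.
- read_state(): the state, without advancing time (a new reading comes with each control period).
- get_image(name): name is "side" or "top"; returns a dict with "img" (480x640x3 uint8, red, green, blue), "z_map" (480x640 float32, mm along the optical axis (not along the pixel's ray), 0 where there is no reading), "mtx" (3x3 intrinsics, pixels), "world_from_camera" (4x4, takes a point from camera to world coordinates). Camera axes: x right, y up, looking along -z (the intrinsics and any distortion apply to the point x, -y, -z); pixel columns grow to the right and rows downward; lengths in mm; the calibration is good to about 2 mm. A picture is of the moment at which its call begins.
- job_done(): hands the job in; it is judged then, once.
Trained networks look in a picture, given as the dict that the camera call returned (one of the last four; its "shot" number tells which), for a name from the list of things; names that differ only in an ending like _2 or _b are one class to them, and where a whole thing is asked for, a point or a joint stands for the part that bears it (a point fixed in the world has none). Each returns a list of dicts, best first, with "conf" (0 to 1); they miss things now and then, are a little off and sometimes report something else, mostly with a low value. They report only what shows in the picture. A call takes as long as a camera call. They do not tell look-alikes from the thing itself.
- recognise(picture, thing): "at" ([column, row] in pixels, amid what is visible of it).
- place_of(picture, thing): "at" ([column, row] in pixels: a listed point, or the origin of a listed thing).
The state is a dict: "clock": time; "joints": joint angles; "joint_vel": joint speeds; "joint_efforts": joint torques, N m; "position": TCP position; "ee_rot": TCP orientation; "contact_force": force on the tool from outside, world axes, zero at the start; "wrist_torque": the same for the moment, N m; "gripper_width": finger opening in mm; "grasp_force": force on a finger pad.
Only numpy, scipy, OpenCV 4.12 (cv2) and the standard library are available. Lean on these libraries where they do the work, as an engineer would, in place of code of your own. Each camera call takes 0.05 s, during which the arm holds its last target. There are 200 camera calls.

## Working session

There is one attempt and no reset: what is moved stays moved. The work goes in short steps, Python scripts to look and compute and a tool call to move; the robot and the scene stay as the last step left them, time stands still between calls to the robot, and variables do not carry over. Pictures are saved under pics/ and viewed, at most 14 in all, crops included, and the job is handed in when it is done.

Besides the shell and the picture viewer there is one more tool, called as a command line: name --pt "numbers of a row" for each row, then --argument value for the rest. carry_out: Moves the arm, as the interface text tells. Its arguments: {"type":"object","properties":{"slide":{"type":"array"},"roll":{"type":"array"},"claw":{"type":"array"}},"required":["slide","roll","claw"]}

```bash
mkdir -p pics; cat > h.py <<'E'
import numpy as np, cv2
from bench import *
def world(p,u,v,z=None):
    """pixel -> world; by depth map, or on the plane at height z"""
    K=p["mtx"];T=np.array(p["world_from_camera"])
    r=np.array([(u-K[0][2])/K[0][0],-(v-K[1][2])/K[1][1],-1.])
    if z is None:
        d=p["z_map"][int(round(v))-1:int(round(v))+2,int(round(u))-1:int(round(u))+2]; d=d[d>0]
        if not len(d): return np.full(3,np.nan)
        s=np.median(d)
    else:
        R=T[:3,:3]@r; s=(z-T[2,3])/R[2]
    return (T@np.append(r*s,1))[:3]
def cloud(p):
    K=np.array(p["mtx"]);T=np.array(p["world_from_camera"]);v,u=np.mgrid[:480,:640];d=p["z_map"]
    c=np.stack([(u-K[0,2])/K[0,0]*d,-(v-K[1,2])/K[1,1]*d,-d],-1)
    w=c@T[:3,:3].T+T[:3,3]; w[d<=0]=np.nan
    return w
def save(p,n): cv2.imwrite("pics/"+n,p["img"][:,:,::-1])
E
python3 - <<'E'
from h import *
print(read_state(),grip_point_offset)
for c in("top","side"):
    p=get_image(c);save(p,c+"0.png");print(c,np.round(p["world_from_camera"],2).tolist(),np.round(p["mtx"],1).tolist(),[k for k in p])
    for t in "weight_c magnet_c matchbox_c tape_c place_weight place_magnet place_matchbox place_tape candle_c beaker_c".split():
        print(t,[(np.round(r["at"]).tolist(),round(r["conf"],2),np.round(world(p,*r["at"])).tolist()) for r in place_of(p,t)[:3]])
E
```

```text
{'clock': 0.0, 'joints': array([ 1.52861190e+00,  3.85555881e-01,  6.62897501e-03, -4.58220882e-04,
       -1.19399636e+00, -2.58623680e-01]), 'joint_vel': array([ 0.00018413, -0.00048068,  0.00063213, -0.00013019, -0.00031281,
        0.00028997]), 'joint_efforts': array([-2.10558346e-04, -3.92282939e+01,  1.88401669e+01,  4.18632299e+00,
       -4.51522123e-03, -1.06094323e-06]), 'position': array([185.07806582, 596.75709706, 403.62886323]), 'ee_rot': array([ 9.88697366e-01, -1.49921122e-01, -9.68382398e-05,  1.08024922e-03]), 'contact_force': array([-0.86036307, -0.42978125,  0.47805612]), 'wrist_torque': array([-0.05806817,  0.00607606,  0.01116955]), 'grasp_force': 0.0, 'gripper_width': 85.27441877092436} 154.70000000000002
top [[-0.03, 0.98, -0.2, 218.38], [-1.0, -0.03, 0.0, 49.15], [-0.0, 0.2, 0.98, 1397.42], [0.0, 0.0, 0.0, 1.0]] [[476.7, 0.0, 325.1], [0.0, 476.7, 239.1], [0.0, 0.0, 1.0]] ['img', 'z_map', 'mtx', 'world_from_camera', 'shot']
weight_c [([423.0, 248.0], 0.6, [459.0, -232.0, 76.0])]
magnet_c [([422.0, 255.0], 0.48, [442.0, -229.0, 62.0]), ([422.0, 253.0], 0.36, [
[... 1180 characters left out ...]
8.0, 43.0])]
matchbox_c [([321.0, 349.0], 0.73, [448.0, -253.0, 42.0])]
tape_c [([317.0, 346.0], 0.67, [441.0, -244.0, 44.0]), ([326.0, 334.0], 0.36, [460.0, -233.0, 62.0])]
place_weight [([397.0, 296.0], 0.88, [652.0, -113.0, 7.0])]
place_magnet [([366.0, 218.0], 0.7, [644.0, 168.0, 6.0])]
place_matchbox [([304.0, 268.0], 0.81, [451.0, 6.0, 8.0])]
place_tape [([302.0, 203.0], 0.91, [483.0, 257.0, 8.0]), ([279.0, 160.0], 0.66, [440.0, 476.0, 10.0]), ([249.0, 235.0], 0.57, [326.0, 147.0, 8.0])]
candle_c [([349.0, 262.0], 0.76, [563.0, 8.0, 12.0]), ([322.0, 348.0], 0.74, [450.0, -251.0, 44.0]), ([401.0, 296.0], 0.6, [660.0, -115.0, 7.0])]
beaker_c [([393.0, 399.0], 0.97, [573.0, -360.0, 3.0])]
```

View pics/top0.png

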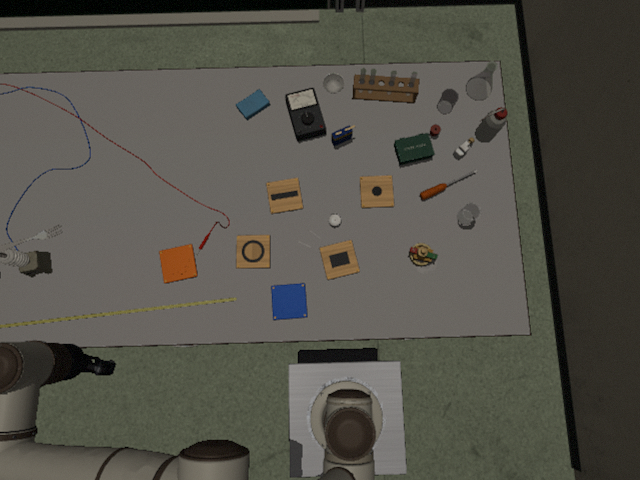

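View pics/side0.png

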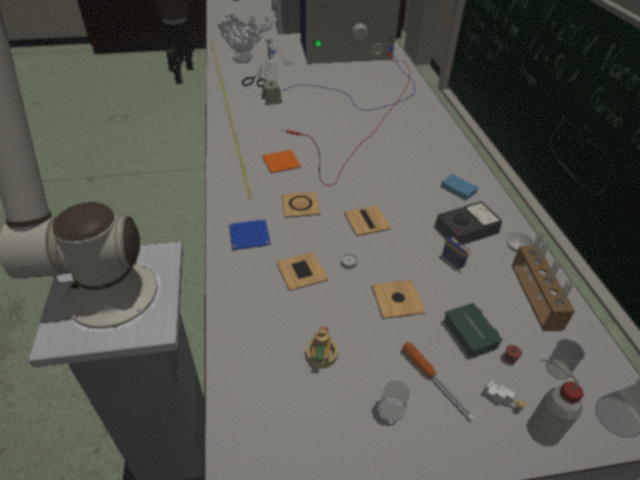

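The top view shows the boards: magnet at (285,195), weight at (377,191), tape at (253,251) and matchbox at (340,259). The stack is at (423,254), the candle at (335,220) and the beaker at (468,215). The blue and orange squares are decoys. Next I'll measure the outlines and the stack precisely.

```bash
cat >> h.py <<'E'
def outline(p,xy,z=8.,rad=48,thr=75):
    """centre (world) and long-axis angle (deg) of the dark patch on a board"""
    w=plane(p,z); m=(np.hypot(w[...,0]-xy[0],w[...,1]-xy[1])<rad)&(p["img"].max(-1)<thr)
    n,l,s,c=cv2.connectedComponentsWithStats(m.astype(np.uint8),connectivity=8)
    k=1+np.argmax(s[1:,4]); q=w[l==k][:,:2].astype(np.float32)
    (cx,cy),(a,b),_=r=cv2.minAreaRect(q)
    B=cv2.boxPoints(r); e=B[1]-B[0]; f=B[2]-B[1]; e=e if np.hypot(*e)>np.hypot(*f) else f
    return np.round([*q.mean(0),cx,cy,a,b,np.degrees(np.arctan2(e[1],e[0]))%180,s[k,4]],1).tolist()
def plane(p,z):
    K=np.array(p["mtx"]);T=np.array(p["world_from_camera"]);v,u=np.mgrid[:480,:640]
    r=np.stack([(u-K[0,2])/K[0,0],-(v-K[1,2])/K[1,1],-np.ones(u.shape)],-1)@T[:3,:3].T
    return T[:3,3]+r*((z-T[2,3])/r[...,2])[...,None]
E
python3 - <<'E'
from h import *
P={"weight":(656,-116),"magnet":(641,170),"matchbox":(448,6),"tape":(477,255)}
for c in("top","side"):
    p=get_image(c)
    for k,xy in P.items():print(c,k,outline(p,xy))
    w=cloud(p);m=(np.hypot(w[...,0]-450,w[...,1]+237)<60)&(w[...,2]>8)
    q=w[m];print("stack hist",np.histogram(q[:,2],bins=range(0,90,4)))
    for a,b in((8,25),(25,39),(39,47),(47,70),(70,85)):
        s=q[(q[:,2]>a)&(q[:,2]<b)]
        if len(s):print(a,b,len(s),np.round(s.mean(0)),np.round(s.min(0)),np.round(s.max(0)))
    v,u=np.where(m);print(u.min(),u.max(),v.min(),v.max())
    x,y=(395,225) if c=="top" else (292,315)
    cv2.imwrite(f"pics/st_{c}.png",cv2.resize(p["img"][y:y+60,x:x+60,::-1],None,fx=9,fy=9,interpolation=cv2.INTER_CUBIC))
im=[cv2.imread(f"pics/st_{c}.png") for c in("top","side")]
cv2.imwrite("pics/st.png",cv2.resize(np.hstack(im),(800,400)))
E
```

```text
top weight [653.5, -116.2, 652.6, -116.5, 27.5, 25.4, 88.4, 69.0]
top magnet [648.0, 165.4, 648.1, 164.8, 16.7, 79.7, 98.3, 138.0]
top matchbox [446.0, 4.3, 446.0, 4.2, 36.1, 52.9, 103.5, 217.0]
top tape [477.3, 259.6, 478.8, 259.7, 62.3, 63.7, 180.0, 145.0]
stack hist (array([ 0,  0, 13, 21, 56, 40, 11, 24, 47, 37, 30, 46, 22,  5,  6, 28, 25,
        1,  6, 13,  5,  1]), array([ 0,  4,  8, 12, 16, 20, 24, 28, 32, 36, 40, 44, 48, 52, 56, 60, 64,
       68, 72, 76, 80, 84, 88]))
8 25 136 [ 449. -231.   18.] [ 398. -267.    8.] [ 486. -204.   25.]
25 39 102 [ 444. -238.   34.] [ 424. -269.   27.] [ 472. -209.   39.]
39 47 80 [ 451. -239.   43.] [ 428. -277.   39.] [ 470. -200.   47.]
47 70 93 [ 449. -234.   58.] [ 432. -276.   47.] [ 466. -199.   68.]
70 85 25 [ 452. -232.   77.] [ 446. -239.   71.] [ 460. -225.   82.]
410 437 243 273
side weight [652.4, -117.1, 652.3, -117.1, 22.8, 24.5, 135.8, 73.0]
side magnet [647.3, 163.2, 646.9, 165.0, 12.2, 74.7, 99.4, 80.0]
side matchbox [445.3, 3.4, 445.5, 3.8, 33.1, 49.2, 102.4, 203.0]
side tape [502.9, 251.0, 503.5, 251.0, 31.8, 5.1, 71.1, 10.0]
stack hist (array([  0,   0,  53,  51, 164,  35,  10,  34, 129,  18,  67,  82,  15,
        19,  16,  68,  41,   0,   8,  31,   4,   0]), array([ 0,  4,  8, 12, 16, 20, 24, 28, 32, 36, 40, 44, 48, 52, 56, 60, 64,
       68, 72, 76, 80, 84, 88]))
8 25 305 [ 452. -248.   16.] [ 419. -271.    8.] [ 485. -209.   25.]
25 39 186 [ 448. -250.   33.] [ 427. -279.   25.] [ 473. -209.   39.]
39 47 142 [ 445. -256.   44.] [ 431. -280.   39.] [ 470. -197.   47.]
47 70 169 [ 450. -240.   60.] [ 437. -268.   47.] [ 465. -223.   68.]
70 85 43 [ 452. -235.   78.] [ 445. -241.   74.] [ 460. -227.   81.]
306 337 327 366
```

View pics/st.png

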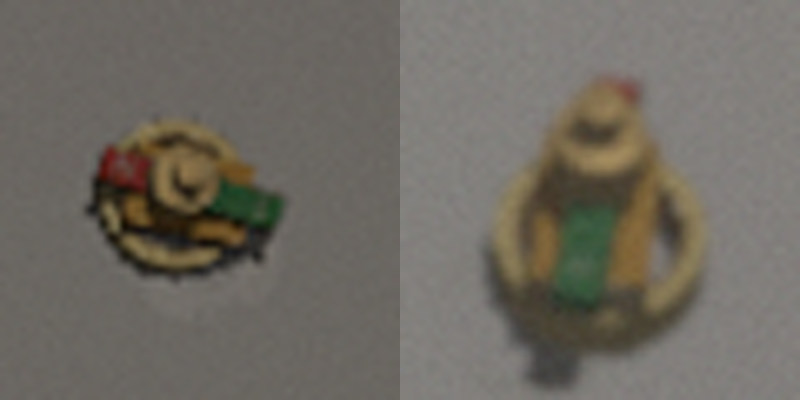

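```bash
cat >> h.py <<'E'
from scipy.spatial.transform import Rotation as Ro
def phi(s=None):
    """world angle (deg) of the tool's y (closing line)"""
    y=Ro.from_quat((s or read_state())["ee_rot"]).as_matrix()[:,1]; return np.degrees(np.arctan2(y[1],y[0]))
def go(xyz,close=None):
    """slide (m) and roll (deg) from the present pose to TCP xyz (mm) with closing line at angle close (deg)"""
    s=read_state();R=Ro.from_quat(s["ee_rot"]).as_matrix()
    d=R.T@(np.array(xyz)-s["position"])/1000
    r=0 if close is None else -((close-phi(s)+90)%180-90)
    print("at",s["clock"],np.round(s["position"],1),"close",round(phi(s),1),"j6",round(s["joints"][5],2),"-> slide",np.round(d,4).tolist(),"roll",round(r,1))
E
python3 - <<'E'
from h import *
for c in("top","side"):
    p=get_image(c);w=plane(p,44.);h=cv2.cvtColor(p["img"],cv2.COLOR_RGB2HSV).astype(int)
    roi=np.hypot(w[...,0]-452,w[...,1]+237)<60
    cs=[]
    for n,m in(("red",((h[...,0]<6)|(h[...,0]>172))&(h[...,1]>110)),("green",(h[...,0]>45)&(h[...,0]<95)&(h[...,1]>60))):
        m=m&roi;q=w[m][:,:2];cs.append(q.mean(0));print(c,n,m.sum(),q.mean(0).round(1),q.min(0).round(),q.max(0).round())
    d=cs[0]-cs[1];print("angle",np.degrees(np.arctan2(d[1],d[0])))
    w=plane(p,78.); P=w[...,:2]
    for r in place_of(p,"weight_c")[:1]:print(world(p,*r["at"],z=61.))
    d=cloud(p)
    for zc in(78,67):
        k=d[(abs(d[...,2]-zc)<3)&(np.hypot(d[...,0]-452,d[...,1]+234)<17)];k=k[:,:2];print(zc,len(k),k.mean(0),(k.min(0)+k.max(0))/2)
go((452,-234,330),160)
E
```

```text
top red 32 [ 460.1 -209.4] [ 452. -221.] [ 470. -200.]
top green 47 [ 443.8 -261. ] [ 436. -274.] [ 454. -245.]
angle 72.43191630067473
[ 467.53720961 -235.63458558   61.        ]
78 18 [ 453.03063563 -231.40228877] [ 452.78320018 -232.03062247]
67 31 [ 451.83557028 -231.14200925] [ 452.05980769 -231.67307359]<stdin>:7: RuntimeWarning: Mean of empty slice.
  ret = um.true_divide(
Traceback (most recent call last):
ValueError: zero-size array to reduction operation minimum which has no identity
```

```bash
python3 - <<'E'
from h import *
go((452,-232,330),162)
go((450,150,380),162)
E
```

```text
at 1.35 [185.1 596.9 404.7] close -107.2 j6 -0.26 -> slide [0.5005, 0.7127, 0.0747] roll -89.2
at 1.35 [185.1 596.9 404.7] close -107.2 j6 -0.26 -> slide [0.3854, 0.3484, 0.0247] roll -89.2
```

carry_out --pt "0.385 0.348 0.025" --pt "0.385 0.348 0.025" --pt "0.385 0.348 0.025" --pt "0.385 0.348 0.025" --pt "0.385 0.348 0.025" --pt "0.385 0.348 0.025" --pt "0.385 0.348 0.025" --pt "0.385 0.348 0.025" --roll '[90.8, 90.8, 90.8, 90.8, 90.8, 90.8, 90.8, 90.8]' --claw '[0.06, 0.06, 0.06, 0.06, 0.06, 0.06, 0.06, 0.06]'

```text
clock: 2.35
position: [440.5, 165.5, 381.1]
ee_rot: [-0.619, 0.785, -0.0, 0.001]
contact_force: [1.1, 0.6, 0.3]
gripper_width: 60.2
grasp_force: 0.0
```

```bash
python3 - <<'E'
from h import *
go((452,-232,330),162)
E
```

```text
at 2.35 [440.5 165.5 381.1] close 166.5 j6 -0.94 -> slide [0.3839, -0.1039, 0.0508] roll 4.5
```

carry_out --pt "0.369 -0.098 0.05" --pt "0.369 -0.098 0.05" --pt "0.369 -0.098 0.05" --pt "0.369 -0.098 0.05" --pt "0.369 -0.098 0.05" --pt "0.369 -0.098 0.05" --pt "0.369 -0.098 0.05" --pt "0.369 -0.098 0.05" --roll '[4.5, 4.5, 4.5, 4.5, 4.5, 4.5, 4.5, 4.5]' --claw '[0.05, 0.05, 0.05, 0.05, 0.05, 0.05, 0.05, 0.05]'

```text
clock: 3.35
position: [450.9, -214.9, 330.5]
ee_rot: [-0.589, 0.808, 0.0, -0.0]
contact_force: [0.5, 0.6, -0.2]
gripper_width: 50.2
grasp_force: 0.0
```

```bash
python3 - <<'E'
from h import *
go((452,-232.5,223),162.4)
p=get_image("side");s=read_state();save(p,"hov.png")
w=cloud(p);x,y,z=s["position"]
m=(np.hypot(w[...,0]-x,w[...,1]-y)<75)&(w[...,2]>100)
q=w[m];print("lowest gripper pts",np.sort(q[:,2])[:40].round(),"tcp z",z)
t=q[q[:,2]<np.nanmin(q[:,2])+25];print(t.mean(0),t.min(0),t.max(0))
v,u=np.where(m);print(u.min(),u.max(),v.min(),v.max())
cv2.imwrite("pics/hov.png",cv2.resize(p["img"][170:400,200:440,::-1],None,fx=2.5,fy=2.5,interpolation=cv2.INTER_CUBIC))
E
```

```text
at 3.35 [ 450.9 -214.9  330.5] close 162.2 j6 -0.19 -> slide [0.0165, -0.0064, 0.1075] roll -0.2
lowest gripper pts [160. 161. 163. 164. 164. 164. 165. 165. 165. 165. 165. 166. 166. 166.
 166. 167. 167. 167. 168. 168. 168. 168. 168. 168. 169. 169. 169. 169.
 169. 170. 170. 170. 170. 170. 170. 171. 171. 171. 171. 171.] tcp z 330.7363567590578
[ 448.50226492 -223.97017797  174.69824442] [ 412.61925399 -237.12860563  160.47386834] [ 488.77396076 -206.71072788  185.44163087]
283 359 119 302
```

View pics/hov.png

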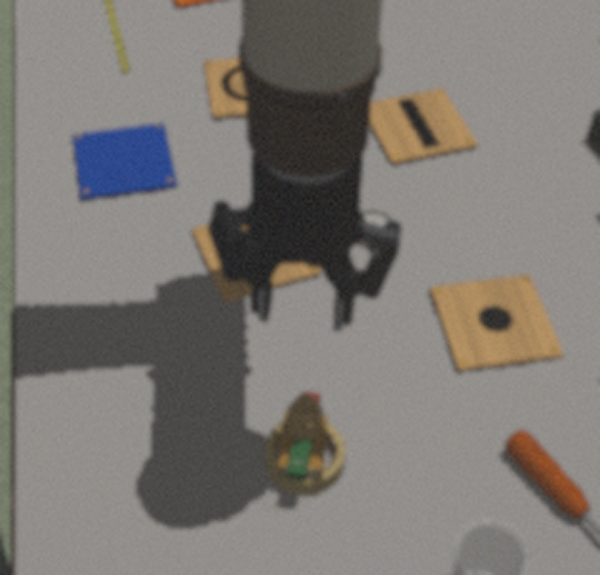

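The hover picture shows the open gripper above the stack at about (300,440) in the crop. The fingertips are about 169 mm ahead of the TCP at 50 mm opening, which fits the 173 mm given for shut fingers.

carry_out --pt "0 0 0.03" --pt "0 0 0.06" --pt "0 0 0.06" --pt "0 0 0.06" --roll '[0, 0, 0, 0]' --claw '[0.05, 0.05, 0.05, 0.05]'

```text
clock: 3.9
position: [451.9, -213.5, 272.0]
ee_rot: [-0.591, 0.807, -0.001, 0.001]
contact_force: [-0.1, -0.2, 0.3]
gripper_width: 49.9
grasp_force: 0.0
```

```bash
python3 - <<'E'
from h import *
go((452,-233,222),162.4)
p=get_image("top");w=cloud(p);k=w[(abs(w[...,2]-45)<4)&(np.hypot(w[...,0]-452,w[...,1]+234)<50)];print(k.min(0),k.max(0),len(k))
E
```

```text
at 3.9 [ 451.9 -213.5  272. ] close 162.5 j6 -0.19 -> slide [0.0186, -0.0059, 0.05] roll 0.1
[ 433.15750588 -277.28172936   41.51997824] [ 467.00418575 -199.93176721   48.70596219] 66
```

carry_out --pt "0.0185 -0.006 0" --pt "0.0185 -0.006 0" --pt "0.0185 -0.006 0.02" --pt "0.0185 -0.006 0.04" --pt "0.0185 -0.006 0.05" --pt "0.0185 -0.006 0.05" --pt "0.0185 -0.006 0.05" --roll '[0, 0, 0, 0, 0, 0, 0]' --claw '[0.05, 0.05, 0.05, 0.05, 0.05, 0.05, 0.05]'

```text
clock: 4.82
position: [451.6, -233.7, 221.4]
ee_rot: [-0.59, 0.807, -0.001, 0.0]
contact_force: [-0.8, -1.4, -1.1]
gripper_width: 50.2
grasp_force: 0.0
```

carry_out --pt "0 0 0" --pt "0 0 0" --pt "0 0 0" --pt "0 0 0" --pt "0 0 0" --roll '[0, 0, 0, 0, 0]' --claw '[0.02, 0.02, 0.02, 0.02, 0.02]'

```text
clock: 5.45
position: [451.6, -233.8, 221.6]
ee_rot: [-0.59, 0.807, -0.001, 0.001]
contact_force: [0.1, 1.3, 5.7]
gripper_width: 26.0
grasp_force: 58.9
```

carry_out --pt "0 0 -0.01" --pt "0 0 -0.02" --pt "0 0 -0.04" --pt "0 0 -0.08" --pt "0 0 -0.08" --pt "0 0 -0.08" --roll '[0, 0, 0, 0, 0, 0]' --claw '[0.02, 0.02, 0.02, 0.02, 0.02, 0.02]'

```text
clock: 6.2
position: [450.7, -233.6, 300.6]
ee_rot: [-0.59, 0.808, 0.0, 0.0]
contact_force: [0.5, -0.5, -0.9]
gripper_width: 25.4
grasp_force: 59.2
```

```bash
python3 - <<'E'
from h import *
go((653,-116.5,270))
p=get_image("side");save(p,"lift.png")
cv2.imwrite("pics/lift.png",cv2.resize(p["img"][230:400,220:420,::-1],None,fx=3,fy=3,interpolation=cv2.INTER_CUBIC))
E
```

```text
at 6.2 [ 450.7 -233.6  300.6] close 162.3 j6 -0.15 -> slide [-0.1731, -0.1571, 0.0306] roll 0
```

View pics/lift.png

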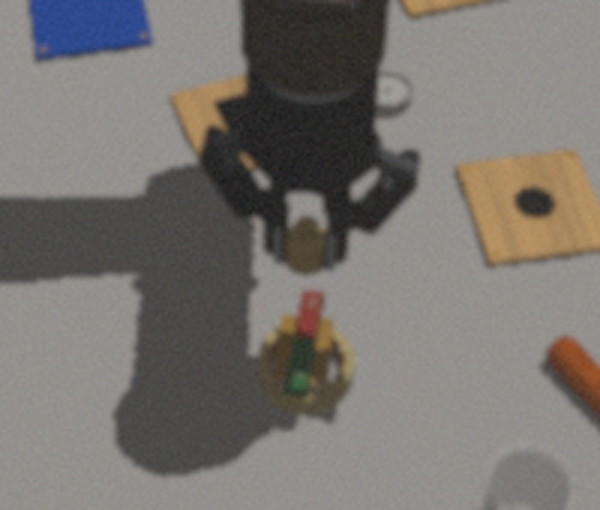

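The weight is held between the pads at (305,245), and the magnet, matchbox and tape are undisturbed below it at (300,360).

carry_out --pt "-0.173 -0.157 0.03" --pt "-0.173 -0.157 0.03" --pt "-0.173 -0.157 0.03" --pt "-0.173 -0.157 0.03" --pt "-0.173 -0.157 0.03" --pt "-0.173 -0.157 0.06" --pt "-0.173 -0.157 0.06" --pt "-0.173 -0.157 0.06" --roll '[0, 0, 0, 0, 0, 0, 0, 0]' --claw '[0.02, 0.02, 0.02, 0.02, 0.02, 0.02, 0.02, 0.02]'

```text
clock: 7.25
position: [653.1, -117.1, 241.1]
ee_rot: [-0.59, 0.807, -0.0, -0.0]
contact_force: [0.1, -0.2, -0.9]
gripper_width: 25.4
grasp_force: 59.3
```

```bash
python3 - <<'E'
from h import *
go((653,-116.5,186.5))
p=get_image("side");w=cloud(p);s=read_state()
h=cv2.cvtColor(p["img"],cv2.COLOR_RGB2HSV).astype(int)
m=(np.hypot(w[...,0]-653,w[...,1]+116)<30)&(w[...,2]>50)&(w[...,2]<110)&(h[...,1]>70)&(h[...,0]>10)&(h[...,0]<35)
q=w[m];print(len(q),q.mean(0),q.min(0),q.max(0))
E
```

```text
at 7.25 [ 653.1 -117.1  241.1] close 162.3 j6 -0.37 -> slide [-0.0006, 0.0003, 0.0546] roll 0
154 [ 650.83202781 -124.22528152   80.021439  ] [ 632.0044781  -134.66710626   63.12223543] [ 667.02455194 -109.67597516   99.86937092]
```

carry_out --pt "0 0 0.03" --pt "0 0 0.046" --pt "0 0 0.051" --pt "0 0 0.0535" --pt "0 0 0.0545" --pt "0 0 0.0545" --roll '[0, 0, 0, 0, 0, 0]' --claw '[0.02, 0.02, 0.02, 0.02, 0.02, 0.02]'

```text
clock: 8.05
position: [653.5, -116.6, 186.7]
ee_rot: [-0.59, 0.807, -0.0, 0.0]
contact_force: [-0.3, -0.2, -0.5]
gripper_width: 25.2
grasp_force: 59.3
```

carry_out --pt "0 0 0.001" --pt "0 0 0.0015" --pt "0 0 0.0015" --roll '[0, 0, 0]' --claw '[0.02, 0.02, 0.02]'

```text
clock: 8.43
position: [653.4, -116.6, 185.0]
ee_rot: [-0.59, 0.807, -0.0, 0.0]
contact_force: [-0.4, 0.7, 1.0]
gripper_width: 25.6
grasp_force: 59.5
```

carry_out --pt "0 0 0.001" --pt "0 0 0.001" --pt "0 0 0.001" --pt "0 0 0.001" --pt "0 0 0.001" --pt "0 0 0.001" --roll '[0, 0, 0, 0, 0, 0]' --claw '[0.02, 0.02, 0.034, 0.05, 0.05, 0.05]'

```text
clock: 9.18
position: [653.3, -116.6, 183.5]
ee_rot: [-0.59, 0.807, 0.0, -0.0]
contact_force: [0.8, -0.8, 0.6]
gripper_width: 49.6
grasp_force: 0.0
```

carry_out --pt "0 0 -0.02" --pt "0 0 -0.06" --pt "0 0 -0.1" --pt "0 0 -0.1" --pt "0 0 -0.1" --roll '[0, 0, 0, 0, 0]' --claw '[0.05, 0.05, 0.05, 0.05, 0.05]'

```text
clock: 9.8
position: [652.9, -116.6, 283.2]
ee_rot: [-0.59, 0.807, 0.0, -0.0]
contact_force: [-0.0, 0.7, -1.2]
gripper_width: 50.0
grasp_force: 0.0
```

```bash
cat >> h.py <<'E'
def magnet(p,xy,zt,rad=60):
    w=plane(p,zt);h=cv2.cvtColor(p["img"],cv2.COLOR_RGB2HSV).astype(int)
    roi=np.hypot(w[...,0]-xy[0],w[...,1]-xy[1])<rad
    m=roi&(((((h[...,0]<6)|(h[...,0]>172))&(h[...,1]>110)))|((h[...,0]>45)&(h[...,0]<95)&(h[...,1]>60)))
    return rect(w[m])
def rect(q):
    r=cv2.minAreaRect(q[:,:2].astype(np.float32));B=cv2.boxPoints(r); e=B[1]-B[0]; f=B[2]-B[1]; e=e if np.hypot(*e)>np.hypot(*f) else f
    return np.round([*r[0],*r[1],np.degrees(np.arctan2(e[1],e[0]))%180,len(q)],1).tolist()
E
python3 - <<'E'
from h import *
for c in("top","side"):
    p=get_image(c);save(p,c+"1.png");print(c,"magnet",magnet(p,(452,-236),44.))
    w=cloud(p)
    for xy,zc,d in(((653,-116),42,3),((653,-116),31,3),((452,-236),44,3)):
        k=w[(abs(w[...,2]-zc)<d)&(np.hypot(w[...,0]-xy[0],w[...,1]-xy[1])<45)]
        if len(k):print(xy,zc,len(k),k.mean(0).round(1),((k.min(0)+k.max(0))/2).round(1),rect(k))
go((452,-236,260),162.4)
im=p["img"]
a=im[325:375,290:350];b=im[270:320,370:430]
cv2.imwrite("pics/mid.png",cv2.resize(np.hstack([a,b])[:,:,::-1],None,fx=6,fy=6,interpolation=cv2.INTER_CUBIC))
E
```

```text
top magnet [445.0, -234.8, 77.5, 28.2, 71.3, 125.0]
(653, -116) 31 3 [ 649.3 -103.7   29.2] [ 647.7 -103.6   29.2] [648.4, -104.7, 11.1, 2.7, 29.9, 3.0]
(452, -236) 44 109 [ 450.5 -239.1   44.1] [ 450.  -238.7   44. ] [449.1, -238.0, 79.4, 20.1, 70.8, 109.0]
side magnet [450.0, -241.8, 79.5, 12.4, 70.5, 159.0]
(653, -116) 42 22 [ 652.5 -117.3   40.9] [ 652.4 -115.6   41.4] [652.5, -116.7, 12.3, 14.0, 124.0, 22.0]
(653, -116) 31 14 [ 652.5 -119.9   29.1] [ 652.2 -120.1   29.1] [652.6, -119.2, 15.3, 15.0, 13.3, 14.0]
(452, -236) 44 246 [ 449.7 -241.2   44.1] [ 449.7 -238.7   44. ] [450.4, -239.1, 80.4, 15.5, 71.3, 246.0]
at 9.9 [ 652.8 -116.6  282.2] close 162.3 j6 -0.38 -> slide [0.1748, 0.155, 0.0227] roll -0.1
```

View pics/mid.png

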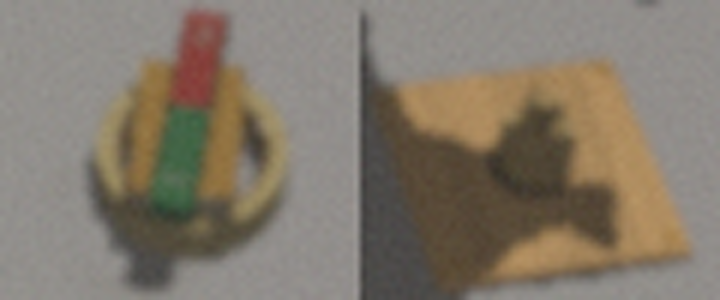

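The weight stands on its outline at (652.5,-116.7). The magnet is at (450,-239), angle 71°, and the stack below it is undisturbed.

carry_out --pt "0.177 0.156 0.023" --pt "0.177 0.156 0.023" --pt "0.177 0.156 0.023" --pt "0.177 0.156 0.023" --pt "0.177 0.156 0.023" --pt "0.177 0.156 0.023" --pt "0.177 0.156 0.023" --roll '[1.3, 1.3, 1.3, 1.3, 1.3, 1.3, 1.3]' --claw '[0.04, 0.04, 0.04, 0.04, 0.04, 0.04, 0.04]'

```text
clock: 10.78
position: [452.0, -237.5, 260.5]
ee_rot: [-0.581, 0.814, -0.0, 0.0]
contact_force: [0.0, -0.7, 0.2]
gripper_width: 39.7
grasp_force: 0.0
```

```bash
python3 -c "
from h import *
go((450,-239,210),161)"
```

```text
at 10.775 [ 452.  -237.5  260.5] close 161.1 j6 -0.16 -> slide [0.002, 0.0014, 0.0505] roll 0.1
```

carry_out --pt "0.002 0.0015 0.03" --pt "0.002 0.0015 0.045" --pt "0.002 0.0015 0.0505" --pt "0.002 0.0015 0.0505" --roll '[0, 0, 0, 0]' --claw '[0.04, 0.04, 0.04, 0.04]'

```text
clock: 11.28
position: [449.3, -239.2, 210.1]
ee_rot: [-0.581, 0.814, 0.0, -0.0]
contact_force: [-0.6, 1.1, 0.6]
gripper_width: 39.8
grasp_force: 0.0
```

carry_out --pt "0 0 0" --pt "0 0 0" --pt "0 0 0" --pt "0 0 0" --pt "0 0 0" --roll '[0, 0, 0, 0, 0]' --claw '[0.025, 0.01, 0.01, 0.01, 0.01]'

```text
clock: 11.9
position: [449.2, -239.4, 211.0]
ee_rot: [-0.581, 0.814, -0.001, 0.001]
contact_force: [0.3, 1.4, 6.5]
gripper_width: 13.1
grasp_force: 59.0
```

carry_out --pt "0 0 -0.005" --pt "0 0 -0.015" --pt "0 0 -0.035" --pt "0 0 -0.07" --pt "0 0 -0.09" --pt "0 0 -0.09" --roll '[0, 0, 0, 0, 0, 0]' --claw '[0.01, 0.01, 0.01, 0.01, 0.01, 0.01]'

```text
clock: 12.65
position: [449.1, -239.4, 302.0]
ee_rot: [-0.581, 0.814, -0.002, 0.001]
contact_force: [-0.4, 0.3, -1.4]
gripper_width: 13.0
grasp_force: 58.7
```

```bash
python3 - <<'E'
from h import *
go((648,165,260),8.8)
p=get_image("side")
cv2.imwrite("pics/lift2.png",cv2.resize(p["img"][230:400,220:420,::-1],None,fx=3,fy=3,interpolation=cv2.INTER_CUBIC))
E
```

```text
at 12.65 [ 449.1 -239.4  302. ] close 161.0 j6 -0.16 -> slide [-0.4471, -0.0564, 0.0425] roll -27.8
```

View pics/lift2.png

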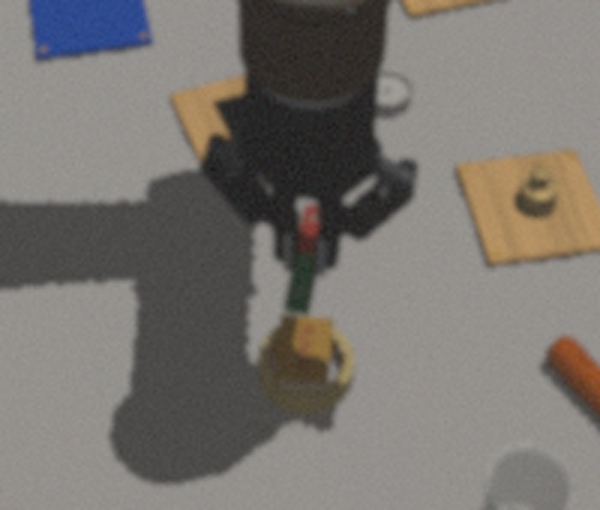

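The magnet is held level at (303,255), the matchbox and tape are intact below it, and the weight stands on its board at (537,195).

carry_out --pt "-0.447 -0.056 0.0" --pt "-0.447 -0.056 0.0" --pt "-0.447 -0.056 0.0" --pt "-0.447 -0.056 0.0" --pt "-0.447 -0.056 0.0" --pt "-0.447 -0.056 0.0" --pt "-0.447 -0.056 0.0" --pt "-0.447 -0.056 0.0" --roll '[-27.8, -27.8, -27.8, -27.8, -27.8, -27.8, -27.8, -27.8]' --claw '[0.01, 0.01, 0.01, 0.01, 0.01, 0.01, 0.01, 0.01]'

```text
clock: 13.7
position: [647.9, 168.6, 297.4]
ee_rot: [0.76, -0.649, -0.001, 0.001]
contact_force: [-0.3, -0.2, -1.3]
gripper_width: 13.5
grasp_force: 58.7
```

carry_out --pt "0 0 0.03" --pt "0 0 0.06" --pt "0 0 0.06" --roll '[0, 0, 0]' --claw '[0.01, 0.01, 0.01]'

```text
clock: 14.08
position: [645.7, 163.9, 236.1]
ee_rot: [0.759, -0.651, -0.002, 0.004]
contact_force: [0.2, -0.7, -0.1]
gripper_width: 13.0
grasp_force: 58.7
```

```bash
python3 - <<'E'
from h import *
go((648,165,186),8.8)
for c in ("top","side"):
    p=get_image(c); z=read_state()["position"][2]-167
    print(z,magnet(p,(648,165),z))
    w=cloud(p);h=cv2.cvtColor(p["img"],cv2.COLOR_RGB2HSV).astype(int)
    k=w[(w[...,2]>45)&(w[...,2]<90)&(np.hypot(w[...,0]-648,w[...,1]-165)<55)&(h[...,1]>90)];print(len(k),k.mean(0),k.min(0),k.max(0)); 
    if len(k)>5:print(rect(k))
E
```

```text
at 14.075 [645.7 163.9 236.1] close -171.3 j6 -0.34 -> slide [-0.0008, -0.0029, 0.0501] roll -0.1
71.48794296936279 [653.2, 166.8, 86.8, 77.4, 14.5, 134.0]
82 [642.10020368 168.62196047  69.20119863] [629.63499643 124.69230175  57.79690884] [656.16028096 203.69739674  77.41090376]
[643.4, 164.5, 17.6, 79.7, 98.4, 82.0]
73.14080174495274 [650.3, 138.3, 33.1, 8.4, 85.1, 11.0]
11 [647.62120656 129.8450263   64.93130784] [640.26569514 123.84117154  60.97935196] [656.41833018 143.61760521  70.66267994]
[648.3, 133.7, 19.6, 16.2, 89.3, 11.0]
```

```bash
python3 -c "
from h import *
go((648,165,186),8.8)
s=read_state();print(s['ee_rot'])"
```

```text
at 14.175 [647.3 164.6 240.1] close -171.2 j6 -0.34 -> slide [-0.0003, -0.0008, 0.0541] roll 0.0
[ 7.59300280e-01 -6.50740231e-01  5.33732716e-05  4.84205518e-04]
```

carry_out --pt "0 -0.001 0.03" --pt "0 -0.001 0.046" --pt "0 -0.001 0.052" --pt "0 -0.001 0.054" --pt "0 -0.001 0.055" --pt "0 -0.001 0.055" --roll '[0, 0, 0, 0, 0, 0]' --claw '[0.01, 0.01, 0.01, 0.01, 0.01, 0.01]'

```text
clock: 14.92
position: [648.3, 165.4, 185.8]
ee_rot: [0.759, -0.651, 0.0, -0.0]
contact_force: [-0.6, 1.5, -1.0]
gripper_width: 13.5
grasp_force: 58.7
```

carry_out --pt "0 0 0.001" --pt "0 0 0.001" --pt "0 0 0.001" --roll '[0, 0, 0]' --claw '[0.01, 0.01, 0.01]'

```text
clock: 15.3
position: [648.2, 165.4, 184.4]
ee_rot: [0.759, -0.651, 0.0, -0.0]
contact_force: [-0.5, 0.4, 0.5]
gripper_width: 13.5
grasp_force: 58.8
```

carry_out --pt "0 0 0.001" --pt "0 0 0.001" --pt "0 0 0.001" --pt "0 0 0.001" --pt "0 0 0.001" --pt "0 0 0.001" --roll '[0, 0, 0, 0, 0, 0]' --claw '[0.01, 0.01, 0.02, 0.04, 0.04, 0.04]'

```text
clock: 16.05
position: [648.2, 165.4, 183.0]
ee_rot: [0.759, -0.651, -0.0, 0.0]
contact_force: [-0.3, 1.0, 0.2]
gripper_width: 39.7
grasp_force: 0.0
```

carry_out --pt "0 0 -0.02" --pt "0 0 -0.06" --pt "0 0 -0.1" --pt "0 0 -0.1" --pt "0 0 -0.1" --roll '[0, 0, 0, 0, 0]' --claw '[0.05, 0.05, 0.05, 0.05, 0.05]'

```text
clock: 16.68
position: [647.8, 165.2, 282.7]
ee_rot: [0.759, -0.651, -0.0, 0.0]
contact_force: [-0.5, -0.6, 0.1]
gripper_width: 50.2
grasp_force: 0.0
```

```bash
cat >> h.py <<'E'
def layer(p,xy,zc,d=3,rad=45):
    w=cloud(p);k=w[(abs(w[...,2]-zc)<d)&(np.hypot(w[...,0]-xy[0],w[...,1]-xy[1])<rad)]
    return (k.mean(0).round(1).tolist(),rect(k)) if len(k)>5 else None
E
python3 - <<'E'
from h import *
for c in("top","side"):
    p=get_image(c);print(c,"magnet",magnet(p,(648,165),18.),layer(p,(648,165),18))
    print("matchbox",layer(p,(450,-238),34,4),"tape",layer(p,(450,-238),19,3,42))
go((450,-238,260),161)
im=p["img"]
a=im[325:375,290:350];b=im[195:245,340:400]
cv2.imwrite("pics/mid2.png",cv2.resize(np.hstack([a,b])[:,:,::-1],None,fx=6,fy=6,interpolation=cv2.INTER_CUBIC))
E
```

```text
top magnet [672.3, 170.0, 67.2, 79.2, 98.3, 116.0] ([648.0, 162.0, 17.9], [645.7, 164.0, 53.6, 71.3, 130.7, 61.0])
matchbox ([450.2, -239.1, 33.9], [450.1, -239.6, 54.0, 37.6, 74.8, 188.0]) tape ([453.3, -232.0, 19.0], [452.9, -236.8, 63.2, 64.4, 138.2, 95.0])
side magnet [646.9, 160.3, 13.0, 78.2, 98.9, 51.0] ([647.1, 162.9, 17.3], [646.4, 164.9, 18.0, 84.7, 98.4, 105.0])
matchbox ([449.3, -241.4, 33.5], [449.8, -240.2, 55.7, 36.0, 76.1, 398.0]) tape ([451.8, -245.9, 18.6], [451.1, -241.9, 58.6, 64.8, 166.2, 208.0])
at 16.775 [647.7 165.2 281.6] close -171.2 j6 -0.34 -> slide [0.3681, 0.2571, 0.0225] roll 27.8
```

View pics/mid2.png

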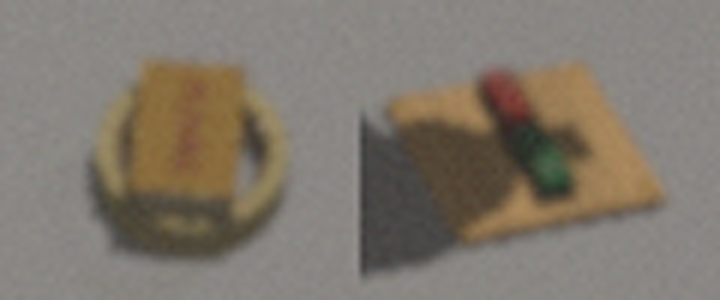

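The magnet lies on its outline at about (646.5,165), angle 98.5°. The matchbox top is at (450,-239.8), angle 75.5°.

carry_out --pt "0.368 0.259 0.022" --pt "0.368 0.259 0.022" --pt "0.368 0.259 0.022" --pt "0.368 0.259 0.022" --pt "0.368 0.259 0.022" --pt "0.368 0.259 0.022" --pt "0.368 0.259 0.022" --pt "0.368 0.259 0.022" --roll '[23.3, 23.3, 23.3, 23.3, 23.3, 23.3, 23.3, 23.3]' --claw '[0.055, 0.055, 0.055, 0.055, 0.055, 0.055, 0.055, 0.055]'

```text
clock: 17.77
position: [446.4, -240.4, 259.8]
ee_rot: [-0.611, 0.792, 0.001, -0.001]
contact_force: [0.6, -0.6, -1.7]
gripper_width: 54.8
grasp_force: 0.0
```

carry_out --pt "0 0 0" --pt "0 0 0" --roll '[0, 0]' --claw '[0.055, 0.055]'

```text
clock: 18.02
position: [449.4, -237.2, 261.0]
ee_rot: [-0.613, 0.79, 0.0, -0.0]
contact_force: [-0.1, -0.1, 1.4]
gripper_width: 54.5
grasp_force: 0.0
```

```bash
python3 -c "
from h import *
go((450,-239.8,195),165.5)"
```

```text
at 18.025 [ 449.4 -237.2  261. ] close 165.6 j6 -0.09 -> slide [0.0024, -0.0012, 0.066] roll 0.1
```

carry_out --pt "0.0025 -0.001 0.03" --pt "0.0025 -0.001 0.055" --pt "0.0025 -0.001 0.063" --pt "0.0025 -0.001 0.066" --pt "0.0025 -0.001 0.066" --roll '[0, 0, 0, 0, 0]' --claw '[0.055, 0.055, 0.055, 0.055, 0.055]'

```text
clock: 18.65
position: [449.6, -240.4, 195.7]
ee_rot: [-0.613, 0.79, -0.001, 0.0]
contact_force: [0.0, 0.1, -0.0]
gripper_width: 55.2
grasp_force: 0.0
```

carry_out --pt "0 0 0" --pt "0 0 0" --pt "0 0 0" --pt "0 0 0" --pt "0 0 0" --roll '[0, 0, 0, 0, 0]' --claw '[0.045, 0.028, 0.028, 0.028, 0.028]'

```text
clock: 19.27
position: [449.3, -240.8, 196.2]
ee_rot: [-0.612, 0.79, -0.001, 0.001]
contact_force: [-1.2, 2.3, 6.4]
gripper_width: 35.7
grasp_force: 59.9
```

carry_out --pt "0 0 -0.005" --pt "0 0 -0.015" --pt "0 0 -0.035" --pt "0 0 -0.07" --pt "0 0 -0.07" --pt "0 0 -0.07" --roll '[0, 0, 0, 0, 0, 0]' --claw '[0.028, 0.028, 0.028, 0.028, 0.028, 0.028]'

```text
clock: 20.02
position: [448.6, -240.6, 265.1]
ee_rot: [-0.612, 0.791, 0.0, 0.0]
contact_force: [0.4, -0.1, -0.6]
gripper_width: 35.5
grasp_force: 59.9
```

```bash
python3 - <<'E'
from h import *
go((446,4,240),12.9)
p=get_image("side")
print("tape",layer(p,(450,-238),19,3,42))
cv2.imwrite("pics/lift3.png",cv2.resize(p["img"][230:400,220:420,::-1],None,fx=3,fy=3,interpolation=cv2.INTER_CUBIC))
E
```

```text
at 20.025 [ 448.6 -240.6  265.1] close 165.5 j6 -0.08 -> slide [-0.2361, 0.0637, 0.0252] roll -27.4
tape ([451.8, -245.2, 18.4], [452.0, -242.2, 56.4, 65.2, 177.6, 245.0])
```

View pics/lift3.png

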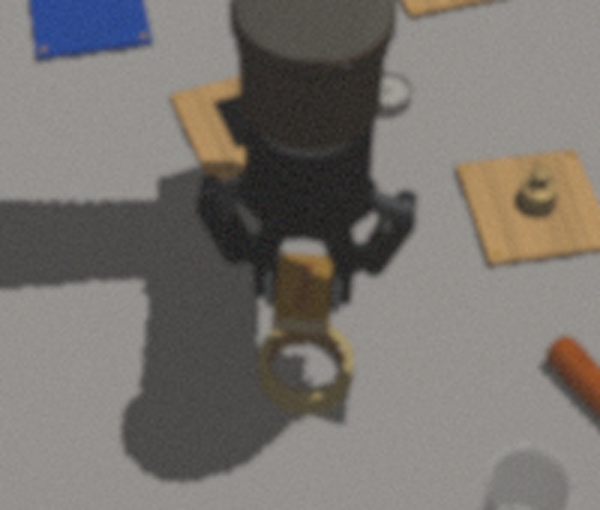

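The matchbox is held level at (303,290), and the tape roll lies free at (305,370).

carry_out --pt "-0.236 0.064 0.0" --pt "-0.236 0.064 0.0" --pt "-0.236 0.064 0.0" --pt "-0.236 0.064 0.0" --pt "-0.236 0.064 0.0" --pt "-0.236 0.064 0.025" --pt "-0.236 0.064 0.025" --pt "-0.236 0.064 0.025" --roll '[-27.4, -27.4, -27.4, -27.4, -27.4, -27.4, -27.4, -27.4]' --claw '[0.028, 0.028, 0.028, 0.028, 0.028, 0.028, 0.028, 0.028]'

```text
clock: 21.08
position: [446.2, 3.2, 240.2]
ee_rot: [0.782, -0.623, -0.0, 0.0]
contact_force: [-0.5, 0.7, 0.1]
gripper_width: 35.9
grasp_force: 60.0
```

```bash
python3 -c "
from h import *
go((446,4,186),12.9)"
```

```text
at 21.075 [446.2   3.2 240.2] close -167.1 j6 -0.15 -> slide [-0.0009, -0.0, 0.0542] roll -0.0
```

carry_out --pt "-0.001 0 0.03" --pt "-0.001 0 0.046" --pt "-0.001 0 0.052" --pt "-0.001 0 0.054" --pt "-0.001 0 0.055" --pt "-0.001 0 0.055" --pt "-0.001 0 0.055" --roll '[0, 0, 0, 0, 0, 0, 0]' --claw '[0.028, 0.028, 0.028, 0.028, 0.028, 0.028, 0.028]'

```text
clock: 21.95
position: [445.9, 4.8, 185.5]
ee_rot: [0.782, -0.623, 0.0, -0.0]
contact_force: [-0.4, -0.2, -1.4]
gripper_width: 35.6
grasp_force: 60.0
```

carry_out --pt "0 0 0.001" --pt "0 0 0.001" --pt "0 0 0.001" --pt "0 0 0.001" --roll '[0, 0, 0, 0]' --claw '[0.028, 0.028, 0.028, 0.028]'

```text
clock: 22.45
position: [445.9, 4.9, 185.3]
ee_rot: [0.782, -0.623, 0.0, -0.0]
contact_force: [-2.2, 0.5, 9.8]
gripper_width: 35.6
grasp_force: 61.1
```

Contact is felt, so I release.

carry_out --pt "0 0 0" --pt "0 0 0" --pt "0 0 0" --pt "0 0 0" --pt "0 0 0" --roll '[0, 0, 0, 0, 0]' --claw '[0.04, 0.055, 0.055, 0.055, 0.055]'

```text
clock: 23.08
position: [445.8, 4.8, 184.1]
ee_rot: [0.782, -0.623, -0.0, 0.0]
contact_force: [0.2, 0.2, -0.1]
gripper_width: 55.1
grasp_force: 0.0
```

carry_out --pt "0 0 -0.02" --pt "0 0 -0.06" --pt "0 0 -0.1" --pt "0 0 -0.1" --pt "0 0 -0.1" --roll '[0, 0, 0, 0, 0]' --claw '[0.08, 0.08, 0.08, 0.08, 0.08]'

```text
clock: 23.7
position: [445.3, 4.7, 283.8]
ee_rot: [0.782, -0.623, -0.0, 0.0]
contact_force: [0.2, 0.1, -0.2]
gripper_width: 80.3
grasp_force: 0.0
```

```bash
cat >> h.py <<'E'
def ring(p,xy,zt,rad=42,d=3,hsv=True):
    """least-squares circle centre of the ring's top from tan pixels (ray-plane, minimal rectangle) and depth"""
    w=cloud(p);m=(abs(w[...,2]-zt)<d)&(np.hypot(w[...,0]-xy[0],w[...,1]-xy[1])<rad)
    q=plane(p,zt)[m][:,:2].astype(np.float32)
    (cx,cy),r=cv2.minEnclosingCircle(q);return np.round([cx,cy,r,len(q),*q.mean(0)],1).tolist()
E
python3 - <<'E'
from h import *
for c in("top","side"):
    p=get_image(c)
    print("matchbox",layer(p,(446,4),23,3))
    print("tape",layer(p,(450,-238),19,3,42),ring(p,(451,-238),19.))
    w=plane(p,8.);h=p["img"].max(-1);xy=(478,258)
    m=(np.hypot(w[...,0]-xy[0],w[...,1]-xy[1])<42)&(h<90);q=w[m][:,:2].astype(np.float32);print("tape outline",len(q),q.mean(0),cv2.minEnclosingCircle(q))
go((452,-239,260),165.5)
E
```

```text
matchbox ([439.5, 21.4, 22.8], [437.8, 21.4, 33.6, 28.3, 63.5, 54.0])
tape ([453.4, -238.2, 18.8], [453.1, -237.7, 62.1, 65.8, 174.5, 135.0]) [452.8, -237.4, 33.1, 135.0, 453.3, -238.2]
tape outline 91 [485.81876 275.21188] ((474.4978332519531, 261.0648193359375), 37.07530212402344)
matchbox ([444.5, 4.0, 22.6], [444.6, 5.5, 36.4, 56.1, 103.5, 222.0])
tape ([451.9, -239.3, 18.5], [452.2, -238.6, 65.8, 64.5, 78.7, 301.0]) [451.7, -239.1, 33.7, 301.0, 451.8, -239.7]
tape outline 446 [478.10632 257.17416] ((478.031982421875, 257.9621887207031), 41.947147369384766)
at 23.8 [445.3   4.6 283.1] close -167.1 j6 -0.15 -> slide [0.239, 0.0479, 0.0232] roll 27.4
```

The matchbox is on its outline at (444.6,5.5). Next is the tape roll at (452,-238.3), gripped across its outside.

carry_out --pt "0.239 0.048 0.0" --pt "0.239 0.048 0.0" --pt "0.239 0.048 0.0" --pt "0.239 0.048 0.0" --pt "0.239 0.048 0.03" --pt "0.239 0.048 0.03" --pt "0.239 0.048 0.03" --roll '[0, 0, 0, 0, 0, 0, 0]' --claw '[0.082, 0.082, 0.082, 0.082, 0.082, 0.082, 0.082]'

```text
clock: 24.68
position: [452.7, -238.5, 254.1]
ee_rot: [0.783, -0.623, -0.0, 0.0]
contact_force: [0.2, -0.3, -0.1]
gripper_width: 82.0
grasp_force: 0.0
```

```bash
python3 - <<'E'
from h import *
go((452.2,-238.3,172))
for c in("top","side"):
    p=get_image(c);w=plane(p,8.);h=p["img"].astype(int).max(-1);xy=(478,259);r=np.hypot(w[...,0]-xy[0],w[...,1]-xy[1])
    mm=(r<39);bg=np.median(h[mm]);print(bg)
    for f in(.55,.65,.75):
        q=w[mm&(h<f*bg)][:,:2].astype(np.float32);print(c,f,len(q),q.mean(0),cv2.fitEllipse(cv2.convexHull(q)))
E
```

```text
at 24.675 [ 452.7 -238.5  254.1] close -167.0 j6 0.39 -> slide [-0.0003, 0.0004, 0.0821] roll 0
123.0
top 0.55 133 [477.13474 259.93433] ((477.5785217285156, 259.6813659667969), (63.24039840698242, 64.0579833984375), 78.88333892822266)
top 0.65 149 [477.7267  259.89124] ((477.5321960449219, 259.6971130371094), (63.48318862915039, 67.0147933959961), 103.08502197265625)
top 0.75 168 [477.90463 259.3123 ] ((477.7001953125, 259.4787292480469), (64.02891540527344, 67.22669982910156), 95.51701354980469)
89.0<stdin>:7: RuntimeWarning: Mean of empty slice.
  ret = um.true_divide(
Traceback (most recent call last):
cv2.error: OpenCV(4.12.0) /io/opencv/modules/imgproc/src/shapedescr.cpp:356: error: (-215:Assertion failed) n >= 0 && (depth == CV_32F || depth == CV_32S) in function 'fitEllipseNoDirect'
```

carry_out --pt "0 0 0.04" --pt "0 0 0.065" --pt "0 0 0.077" --pt "0 0 0.082" --pt "0 0 0.082" --pt "0 0 0.082" --roll '[0, 0, 0, 0, 0, 0]' --claw '[0.082, 0.082, 0.082, 0.082, 0.082, 0.082]'

```text
clock: 25.52
position: [452.9, -238.9, 173.1]
ee_rot: [0.782, -0.623, 0.001, -0.0]
contact_force: [0.4, 0.1, -0.6]
gripper_width: 81.9
grasp_force: 0.0
```

carry_out --pt "0 0 0" --pt "0 0 0" --pt "0 0 0" --pt "0 0 0" --pt "0 0 0" --roll '[0, 0, 0, 0, 0]' --claw '[0.072, 0.06, 0.058, 0.058, 0.058]'

```text
clock: 26.15
position: [452.7, -239.0, 173.3]
ee_rot: [0.782, -0.623, 0.001, -0.0]
contact_force: [-2.0, 1.3, 7.4]
gripper_width: 63.4
grasp_force: 65.2
```

carry_out --pt "0 0 -0.005" --pt "0 0 -0.015" --pt "0 0 -0.035" --pt "0 0 -0.07" --pt "0 0 -0.07" --pt "0 0 -0.07" --roll '[0, 0, 0, 0, 0, 0]' --claw '[0.058, 0.058, 0.058, 0.058, 0.058, 0.058]'

```text
clock: 26.9
position: [452.1, -238.8, 242.1]
ee_rot: [0.782, -0.623, -0.0, -0.0]
contact_force: [-0.2, -0.3, 0.0]
gripper_width: 63.2
grasp_force: 65.8
```

```bash
python3 - <<'E'
from h import *
go((477.6,259.5,242))
p=get_image("side")
cv2.imwrite("pics/lift4.png",cv2.resize(p["img"][230:400,220:420,::-1],None,fx=3,fy=3,interpolation=cv2.INTER_CUBIC))
E
```

```text
at 26.9 [ 452.1 -238.8  242.1] close -167.1 j6 0.39 -> slide [-0.48, -0.1361, 0.0003] roll 0
```

View pics/lift4.png

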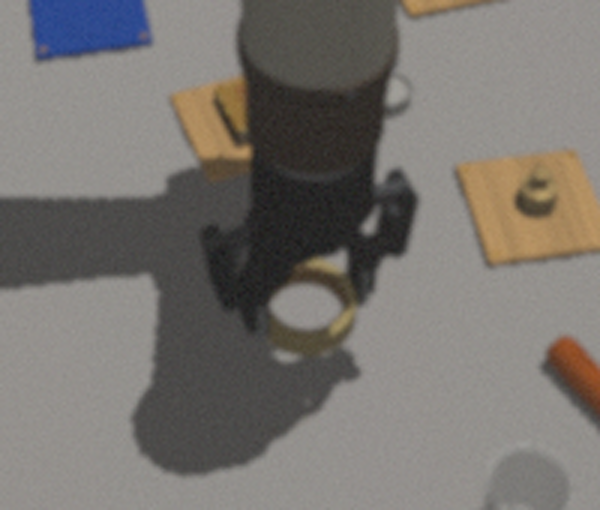

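The tape roll is held level at (310,305).

carry_out --pt "-0.48 -0.136 -0.01" --pt "-0.48 -0.136 -0.01" --pt "-0.48 -0.136 -0.01" --pt "-0.48 -0.136 -0.01" --pt "-0.48 -0.136 -0.01" --pt "-0.48 -0.136 -0.01" --pt "-0.48 -0.136 -0.01" --pt "-0.48 -0.136 -0.01" --roll '[0, 0, 0, 0, 0, 0, 0, 0]' --claw '[0.058, 0.058, 0.058, 0.058, 0.058, 0.058, 0.058, 0.058]'

```text
clock: 27.95
position: [477.2, 261.4, 251.1]
ee_rot: [0.782, -0.623, -0.0, 0.001]
contact_force: [0.4, -0.4, -0.1]
gripper_width: 63.4
grasp_force: 65.9
```

carry_out --pt "0 0 0" --pt "0 0 0.02" --pt "0 0 0.02" --roll '[0, 0, 0]' --claw '[0.058, 0.058, 0.058]'

```text
clock: 28.32
position: [476.8, 258.1, 229.9]
ee_rot: [0.782, -0.623, -0.001, 0.003]
contact_force: [-0.1, 0.1, -0.3]
gripper_width: 63.3
grasp_force: 65.9
```

```bash
python3 -c "
from h import *
go((477.6,259.5,182.5))
p=get_image('side');x,y,z=read_state()['position'];print(z,layer(p,(x,y),z-173+19,3,40))
go((477.6,259.5,182.5))"
```

```text
at 28.325 [476.8 258.1 229.9] close -167.1 j6 -0.57 -> slide [-0.0013, -0.0013, 0.0474] roll 0
230.99339270173286 ([483.4, 254.8, 75.7], [474.4, 257.1, 66.0, 62.2, 46.4, 80.0])
at 28.375 [477.4 258.4 231. ] close -167.1 j6 -0.57 -> slide [-0.0011, -0.0006, 0.0485] roll 0
```

carry_out --pt "-0.001 0 0.025" --pt "-0.001 0 0.04" --pt "-0.001 0 0.046" --pt "-0.001 0 0.048" --pt "-0.001 0 0.049" --pt "-0.001 0 0.05" --pt "-0.001 0 0.05" --roll '[0, 0, 0, 0, 0, 0, 0]' --claw '[0.058, 0.058, 0.058, 0.058, 0.058, 0.058, 0.058]'

```text
clock: 29.25
position: [477.5, 260.4, 182.4]
ee_rot: [0.782, -0.623, 0.0, -0.0]
contact_force: [0.2, 1.0, -0.6]
gripper_width: 63.8
grasp_force: 65.9
```

carry_out --pt "0 0 0.001" --pt "0 0 0.001" --pt "0 0 0.001" --roll '[0, 0, 0]' --claw '[0.058, 0.058, 0.058]'

```text
clock: 29.62
position: [477.5, 260.5, 181.4]
ee_rot: [0.782, -0.623, 0.0, -0.0]
contact_force: [-0.2, 1.3, 2.1]
gripper_width: 63.4
grasp_force: 66.1
```

carry_out --pt "0 0 0" --pt "0 0 0" --pt "0 0 0" --pt "0 0 0" --pt "0 0 0" --roll '[0, 0, 0, 0, 0]' --claw '[0.07, 0.082, 0.082, 0.082, 0.082]'

```text
clock: 30.25
position: [477.5, 260.3, 181.1]
ee_rot: [0.782, -0.623, -0.0, 0.0]
contact_force: [0.1, 0.4, -0.1]
gripper_width: 81.9
grasp_force: 0.0
```

carry_out --pt "0 0 -0.02" --pt "0 0 -0.06" --pt "0 0 -0.12" --pt "0 0 -0.18" --pt "0 0 -0.2" --pt "0 0 -0.2" --pt "0 0 -0.2" --pt "0 0 -0.2" --roll '[0, 0, 0, 0, 0, 0, 0, 0]' --claw '[0.082, 0.082, 0.082, 0.082, 0.082, 0.082, 0.082, 0.082]'

```text
clock: 31.25
position: [477.3, 260.2, 379.3]
ee_rot: [0.782, -0.623, -0.0, 0.002]
contact_force: [-0.8, -0.7, -0.8]
gripper_width: 81.6
grasp_force: 0.0
```

```bash
python3 - <<'E'
from h import *
p=get_image("side")
print("tape",layer(p,(477.6,259.5),27,3,42),"mb",layer(p,(446,4),23),"mag",layer(p,(648,165),18,3),"wt",layer(p,(653,-116.5),41,4))
cv2.imwrite("pics/end.png",cv2.resize(p["img"][140:420,200:480,::-1],(600,600),interpolation=cv2.INTER_CUBIC))
E
```

```text
tape ([476.2, 258.6, 26.5], [476.0, 259.6, 65.3, 63.5, 44.2, 114.0]) mb ([444.7, 3.8, 22.6], [444.7, 4.8, 37.0, 56.4, 103.9, 230.0]) mag ([646.7, 163.0, 17.1], [646.2, 165.2, 17.7, 82.9, 98.9, 102.0]) wt ([652.8, -116.9, 40.3], [652.6, -117.2, 13.9, 14.0, 155.1, 30.0])
```

View pics/end.png

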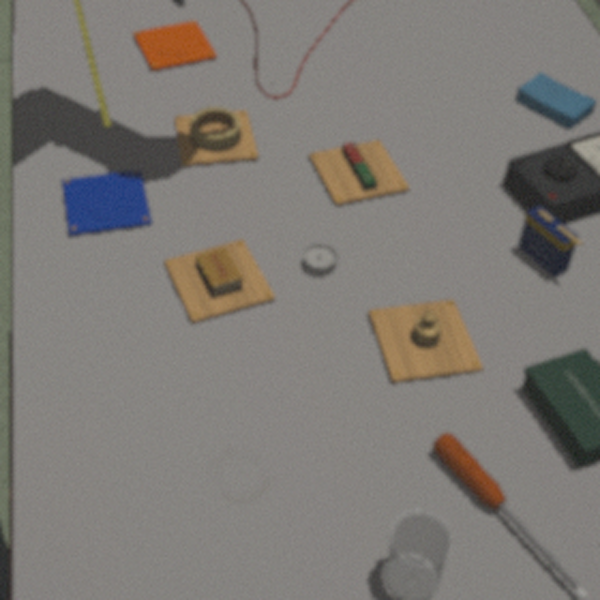

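All four things lie on their outlines: tape (216,130), magnet (360,167), matchbox (219,272) and weight (427,330). The candle (320,260) and beaker (410,560) are where they were.

```bash
python3 -c "
from h import *
print(job_done())"
```

```text
the job is handed in; nothing more can be done
None
```

The weight, magnet, matchbox and tape roll were each set on their own outlines, in that order. The last picture showed each within about 2 mm of its outline's centre and the tea light and beaker where they stood. The job is handed in, but no verdict came back.

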